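# Take the stubborn screw cap off the round refill canister

## Task

The round steel canister on the refill board is to be filled, so unscrew its cap and finish while still holding it, upright in the gripper, about 10 cm straight above where it sat. Nobody remembers whether its thread is ordinary or left-handed: try it one way and, if it will not give, the other, and turn it the way that gives until it comes free before you lift. Leave the square canister's cap closed and do not disturb the other things on the worktop.

Things in the scene. Friction and masses are not known exactly. Their poses are not given: they have to be found in the camera images.
- board: light wooden refill board, 132 x 320 x 18 mm with a low lip (26 mm) along both long edges, fixed to the worktop; origin at the centre of its underside, y along its length, z up. The two canisters are fastened to it 180 mm apart along its y (which one is at which end varies).
- can_round: round steel canister, 84 mm across, 115 mm tall to the neck, fixed on the board, so that it can be neither turned nor lifted; origin at the centre of its underside (18 mm above the worktop), z up. Its neck (26 mm across, 30 mm tall, two thread ledges and stops) starts 115 mm above the origin. On it sits the cap to be taken off.
- can_square: square steel canister, 80 x 80 mm with rounded edges, otherwise the same size and neck, fixed on the board; origin at the centre of its underside, z up. Its cap must stay on.
- cap_round: cap of the round canister: dark wooden screw cap, 50 mm across, 35 mm tall, straight fluted sides, 80 g (0.7 to 1.4 times that), loose; origin at the centre of its underside, z up. Closed, its underside is 119 mm above the canister's origin (137 mm above the worktop), 4 mm above the shoulder; its x axis is along the canister's x. It must rise 26 mm to clear the neck.
- round_mouth (a point): centre of the top of the round canister's neck, 145 mm above its origin, hidden in the cap when closed. Two thread ledges on the neck hold two lugs in the cap. Which way the cap loosens (seen from above) varies and does not show outside. It does not rise as it turns; until free it can be lifted only about 1.5 mm.
- round_shoulder (a point): centre of the round canister's shoulder, foot of its neck, 115 mm above its origin. Turned the wrong way, the cap meets a hard stop within 0.2 rad and then slips in a moderate grip (30 N: about 0.6 Nm or more). The right way it turns with little resistance, is free of the ledges from about 1.0 rad (60 degrees), best lifted at 1.2 to 1.6, and meets a stop at about 2.2 rad.
- cap_square: the same kind of cap on the square canister, closed; leave it alone. Origin at the centre of its underside.
- small_tin: small food tin, 58 mm across and 72 mm tall, standing loose on the board between the canisters; origin at the centre of its underside. Bystander.
- red_spice: spice jar with a red cap, 45 mm across and 106 mm tall, left of the board; origin at the centre of its underside. Bystander.
- flat_tin: flat tin, 86 mm across and 40 mm tall, right of the board; origin at the centre of its underside. Bystander.
- low_box: low box, 75 x 128 x 67 mm, left of the board; origin at the centre of its underside. Bystander.
- jam_jar: squat jar with a yellow lid, 67 mm across and 82 mm tall, right of the board; origin at the centre of its underside. Bystander.
Not all that is in view belongs to the job. What is shaped like the cap_round but blue or green is not meant.

How it is judged:
By the outcome, as a careful person would: the job done as asked, in the order asked, and still so for the second after the job is handed in, while the arm keeps its last pose, push and grip.
It also fails if it takes over 40 s, if anything falls off the work surface, if the arm or the gripper's body presses on something with over 40 N, if the wrist force passes 120 N, or if a joint passes its speed limit or range.

## Robot

A 6-joint arm with a two-finger parallel gripper is mounted at the origin on a cart in front of the work surface, level with it; the furniture and walls round the work are solid. World frame = base frame: x ahead of the robot, y to its left, z up, the work surface at z = 0. Lengths are in m, angles in rad, forces in N, time in s.
With the tool pointing down it reaches from about 0.35 to 0.975 m from the base axis. Payload 4.9 kg.
Tool frame: the origin (TCP) lies at the very end of the fingers, on their centre line; the grasp point (between the pads) lies 19 mm behind it; z points along the fingers, x is the direction in which the jaws open and shut, and the axes are right-handed (so a half turn about z gives the same grasp; the last joint's range is limited). The gripper opens to 85 mm and grips with 20 to 120 N. Pads are 22 mm wide; open, the fingers measure 114 mm over their backs; the gripper's body (76 mm by 85 mm) begins 54 mm behind the grasp point. The pads swing forward as they close: fully open they stand 13 mm farther back than shut.
Start: joints at [-1.398, 0.053, 1.613, -0, 1.476, -0.119], TCP at [0.18, -0.599, 0.196] pointing down, gripper open.
Joint ranges: [-3.01, 3.01], [-1.01, 2.22], [0.06, 2.58], [-1.02, 4.17], [0.09, 2.62], [-3.14, 3.14]. Speed limits (rad/s): [2.57, 2.57, 3.14, 3.14, 3.14, 3.14].

## Interface

Orientations are given as a unit quaternion [w, x, y, z].
In Python, from plant import * gives the robot as it stands.
- The arm moves only by the shell command python3 -m inch 'ROWS'. ROWS is text: rows parted by semicolons, each of 7 numbers parted by spaces: the shift along the tool's x, y, z in m, then the turn, a rotation vector about the tool's x, y, z in rad, then the closure, from 0 (fully open) to 1 (shut). A call has 1 to 10 rows; each row shifts and turns the commanded pose from where the row before left it, along the tool's axes as they then stand; what a row does not reach is not made up. A row lasts 1/12 s, in which the tool goes at most 41.7 mm and 7.16 degrees, less where a joint would pass 70% of its speed; a pose out of reach is approached as far as the arm can. A call with a gripper value outside its range is refused whole. The fingers move at their own pace and stop on an object; the grip force is fixed at half the most. Time passes only in rows, so rows that do not move let the fingers close. It gives the time, the measured TCP pose, the force and the opening at its end, in the units of the state.
- state(): the state, without advancing time (a new reading comes with each control period).
- grab_frame(name): name is "scene" or "top" or "wrist"; returns the picture (400x640x3 uint8, blue, green, red); there is no depth.
- camera_info(name): a dict with "vertical_fov" (degrees; the focal length in pixels is half the picture's height over the tangent of half this angle, whatever the lens; pixels are square), "cx", "cy" (the principal point, pixels), "origin" and "rotation" of the camera in the world. Camera axes: x right, y down, z forward; pixel columns grow to the right and rows downward; lengths in m; the calibration is good to about 2 mm. A picture is of the moment at which its call begins: read the wrist's pose just before it. camera_info takes no time and is no camera call; for the wrist camera it gives the pose at the moment of the call.
- job_done(): hands the job in, once; it reports no verdict.
The state is a dict: "time": time; "joint_pos": joint angles; "joint_vel": joint speeds; "joint_efforts": joint torques, N m; "tool_pos": TCP position; "tool_rot": TCP orientation; "contact_force": force on the tool from outside, world axes, zero at the start; "ft_torque": the same for the moment, N m; "gripper_width": opening from 0.0 (shut) to 1.0 (fully open).
Only numpy, scipy, OpenCV 4.12 (cv2) and the standard library are available. Lean on these libraries where they do the work, as an engineer would, in place of code of your own. Each camera call takes 0.05 s, during which the arm holds its last target.

## Working session

There is one attempt and no reset: what is moved stays moved. The work goes in short steps, Python scripts to look and compute and a shell command to move; the robot and the scene stay as the last step left them, time stands still between calls to the robot, and variables do not carry over. Pictures are saved under pics/ and viewed, and the job is handed in when it is done.

```bash
mkdir -p pics; python3 - <<'E'
from plant import *
import cv2
s=state();print(s)
for n in("scene","top","wrist"):
    print(n,camera_info(n)); cv2.imwrite(f"pics/{n}0.png",grab_frame(n))
E
```

```text
{'time': 0.0, 'joint_pos': array([-1.39802569e+00,  5.33647969e-02,  1.61426374e+00,  9.12826645e-06,
        1.47600224e+00, -1.18990401e-01]), 'joint_vel': array([-1.29682503e-03, -5.54840603e-05,  1.70985386e-03, -1.34797592e-04,
        1.05868284e-03, -8.45967388e-04]), 'joint_efforts': array([-1.05766325e-03, -3.93688846e+01, -3.70176244e+01, -1.62584120e-04,
        7.06349572e-03, -1.86093146e-06]), 'tool_pos': array([ 0.17966548, -0.59790805,  0.19497625]), 'tool_rot': array([-7.04248056e-04,  8.02383048e-01, -5.96808516e-01, -7.36573892e-04]), 'contact_force': array([ 0.00524828, -0.67872353, -1.00737084]), 'ft_torque': array([-0.01426828,  0.03398381, -0.00360911]), 'gripper_width': 0.9981441253559209}
scene {'vertical_fov': 44.548055324648416, 'cx': 314.2857077513529, 'cy': 199.5072737997342, 'origin': array([-0.23760131,  0.16111236,  1.59132407]), 'rotation': array([ 0.15213033, -0.62783873,  0.74034688, -0.18590692])}
top {'vertical_fov': 44.414827837607035, 'cx': 321.1831340192384, 'cy': 202.87678030864356, 'origin': array([ 0.35190356, -0.00224307,  1.49364653]), 'rotation': array([ 0.04140402, -0.70021594,  0.71144516, -0.04276831])}
wrist {'vertical_fov': 64.79954071619893, 'cx': 322.33948672681953, 'cy': 195.77979666308826, 'origin': array([ 0.25945247, -0.57529509,  0.37184475]), 'rotation': array([ 0.13047128,  0.79168131, -0.5888153 , -0.09754228])}
```

View pics/scene0.png

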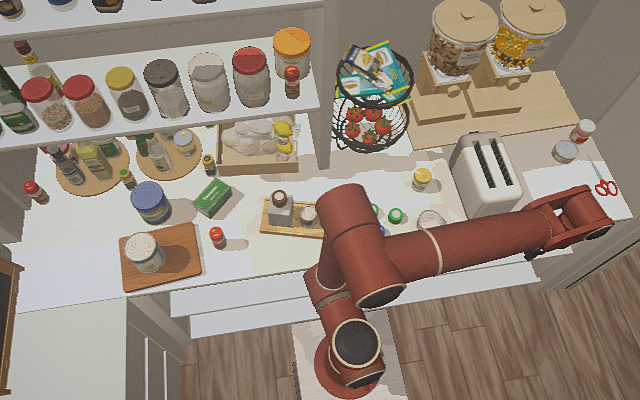

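View pics/top0.png

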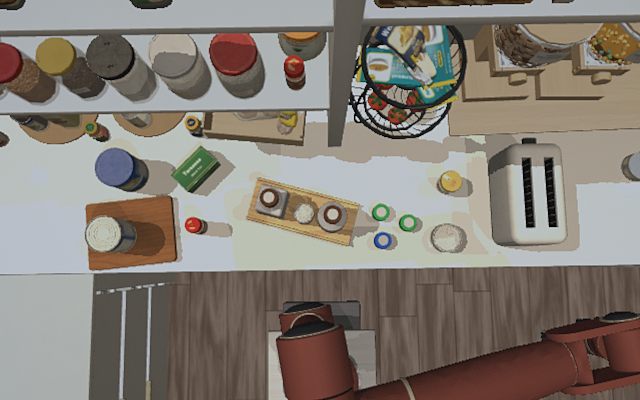

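View pics/wrist0.png

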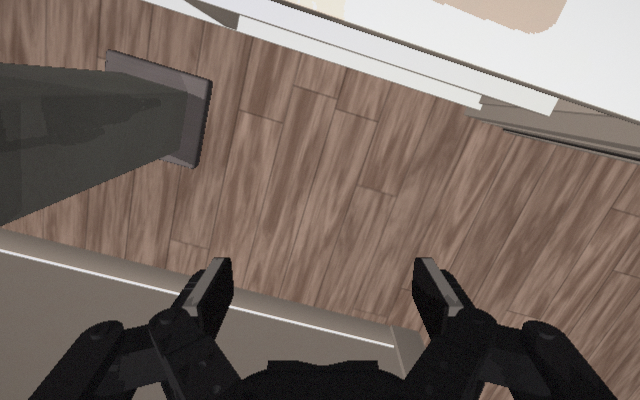

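```bash
cat > h.py <<'E'
from plant import *
import cv2,numpy as np
from scipy.spatial.transform import Rotation as R
def ci(n):
    c=camera_info(n);q=c["rotation"];M=R.from_quat([q[1],q[2],q[3],q[0]]).as_matrix()
    return c,M,200/np.tan(np.radians(c["vertical_fov"])/2)
def ray(n,u,v,z,cam=None):
    c,M,f=cam or ci(n);d=M@np.array([(u-c["cx"])/f,(v-c["cy"])/f,1]);o=np.array(c["origin"])
    return o+d*(z-o[2])/d[2]
def proj(n,p,cam=None):
    c,M,f=cam or ci(n);q=M.T@(np.array(p)-c["origin"]);return q[0]/q[2]*f+c["cx"],q[1]/q[2]*f+c["cy"]
E
python3 - <<'E'
from h import *
im=cv2.imread("pics/top0.png")
cv2.imwrite("pics/topz.png",cv2.resize(im[165:265,240:400],None,fx=5,fy=5,interpolation=cv2.INTER_CUBIC))
im=cv2.imread("pics/scene0.png")
cv2.imwrite("pics/scz.png",cv2.resize(im[170:250,250:350],None,fx=7,fy=7,interpolation=cv2.INTER_CUBIC))
for n,u,v in(("top",332,215),("top",269,200)):print(ray(n,u,v,.172))
E
```

```text
[ 0.47650866 -0.03483646  0.172     ]
[0.52017005 0.13565927 0.172     ]
```

View pics/topz.png

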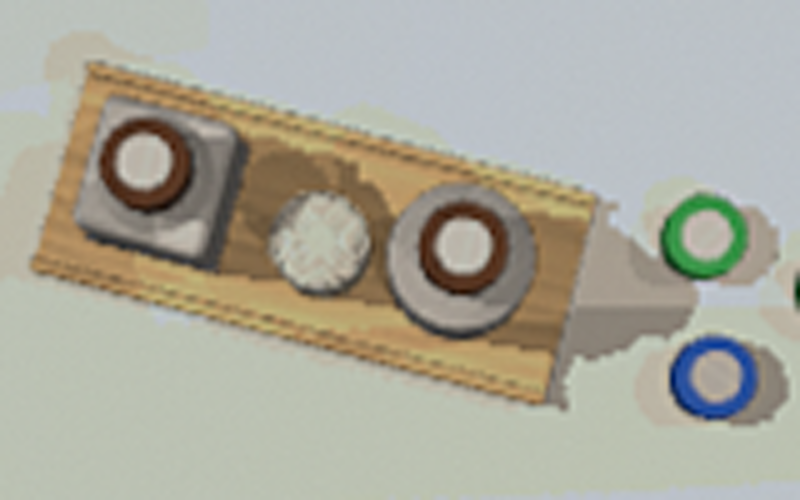

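View pics/scz.png

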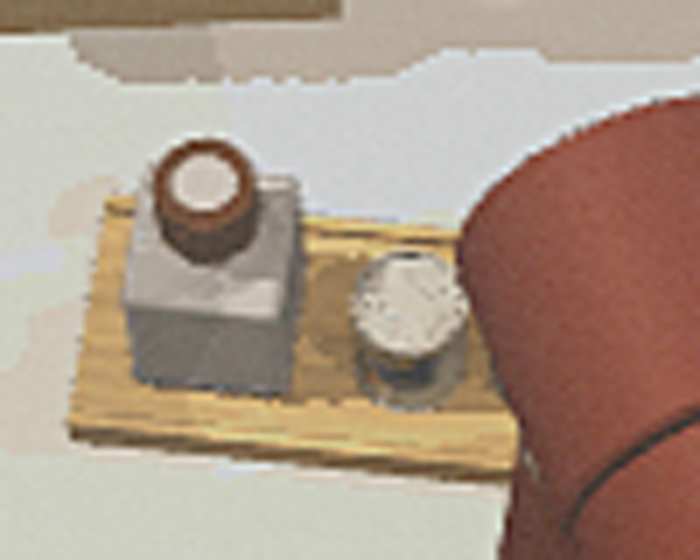

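```bash
python3 - <<'E'
from h import *
im=cv2.imread("pics/top0.png");hsv=cv2.cvtColor(im,cv2.COLOR_BGR2HSV)
b=im.astype(int)
m=((b[...,2]<140)&(b[...,2]-b[...,0]>35)&(hsv[...,1]>110)).astype(np.uint8)
m[:, :]*=1
P=[]
for (u,v) in((269,198),(332.5,214)):
    w=np.zeros_like(m);y,x=int(v),int(u);w[y-14:y+14,x-14:x+14]=m[y-14:y+14,x-14:x+14]
    n,l,st,c=cv2.connectedComponentsWithStats(w)
    k=1+np.argmax(st[1:,4]);cn,_=cv2.findContours((l==k).astype(np.uint8),0,1)
    cc=max(cn,key=cv2.contourArea);(cx,cy),r=cv2.minEnclosingCircle(cc);e=cv2.fitEllipse(cc)
    print(st[k],c[k],(cx,cy,r),e)
    P.append(ray("top",*e[0],.165));print(P[-1], ray("top",cx,cy,.172))
d=P[0]-P[1];print(np.linalg.norm(d),np.degrees(np.arctan2(d[1],d[0])))
E
```

```text
[260 189  18  18 119] [268.85714286 197.37815126] (268.56622314453125, 197.28146362304688, 8.737014770507812) ((268.5298156738281, 197.1303253173828), (16.26241111755371, 16.921192169189453), 74.19526672363281)
[0.52899224 0.13764911 0.165     ] [0.52764296 0.13681439 0.172     ]
[324 206  17  18 121] [331.94214876 214.45454545] (332.0, 214.21875, 8.781350135803223) ((332.07733154296875, 214.0972137451172), (16.315410614013672, 16.88686752319336), 13.672124862670898)
[ 0.47963429 -0.03526562  0.165     ] [ 0.47863397 -0.03487597  0.172     ]
0.17982133394330055 74.06877749309545
```

```bash
python3 -m inch '0 0 -0.03 0 0 0 0; 0 0 -0.04 0 0 0 0; 0 0 -0.04 0 0 0 0; 0 0 -0.03 0 0 0 0; -0.015 -0.015 0 0 0 0 0; -0.025 -0.025 0 0 0 0 0; -0.025 -0.025 0 0 0 0 0; -0.025 -0.025 0 0 0 0 0; -0.025 -0.025 0 0 0 0 0; -0.025 -0.025 0 0 0 0 0'; python3 -m inch '-0.025 -0.025 0 0 0 0 0; -0.025 -0.025 0 0 0 0 0; -0.025 -0.025 0 0 0 0 0; -0.025 -0.025 0 0 0 0 0; -0.025 -0.025 0 0 0 0 0; -0.025 -0.025 0 0 0 0 0; -0.025 -0.025 0 0 0 0 0; -0.025 -0.025 0 0 0 0 0; -0.025 -0.025 0 0 0 0 0; 0 0 0 0 0 0 0'
python3 -c "
from plant import *
print(state())"
```

```text
time: 0.98
tool_pos: [0.274, -0.4225, 0.3357]
tool_rot: [-0.0, 0.802, -0.597, -0.0]
contact_force: [0.8, 0.9, 1.1]
gripper_width: 1.0
time: 1.82
tool_pos: [0.426, -0.1393, 0.336]
tool_rot: [-0.001, 0.805, -0.594, -0.0]
contact_force: [0.3, -0.2, -0.1]
gripper_width: 0.998
{'time': 1.8167, 'joint_pos': array([-0.48411346, -0.42275347,  1.79943151,  0.00242241,  1.76521519,
        0.78777128]), 'joint_vel': array([-0.08748066, -0.0002305 ,  0.00266302, -0.06797237,  0.00125315,
       -0.08923592]), 'joint_efforts': array([  1.45262428, -19.82603431, -38.26210856,   0.27249277,
        -0.04636341,   0.48788851]), 'tool_pos': array([ 0.42597665, -0.13932172,  0.33600983]), 'tool_rot': array([-1.15201997e-03,  8.04650623e-01, -5.93747371e-01, -3.28304890e-04]), 'contact_force': array([ 0.32883857, -0.20797425, -0.11315406]), 'ft_torque': array([-0.01163394, -0.04965985, -0.02467488]), 'gripper_width': 0.9982755546415248}
```

```bash
python3 -m inch '0 0 0 0 0 -0.12 0; 0 0 0 0 0 -0.12 0; 0 0 0 0 0 -0.12 0; 0 0 0 0 0 -0.12 0; 0 0 0 0 0 -0.12 0; 0 0 0 0 0 -0.12 0; 0 0 0 0 0 -0.12 0; 0 0 0 0 0 -0.12 0; 0 0 0 0 0 -0.12 0; 0 0 0 0 0 -0.12 0'
python3 - <<'E'
from h import *
s=state();print(s["joint_pos"]);q=s["tool_rot"];M=R.from_quat([q[1],q[2],q[3],q[0]]).as_matrix();print(M.round(3))
print(M.T@(np.array([.479,-.035,.336])-s["tool_pos"]))
c=ci("wrist");print(c[0]["origin"]);print(proj("wrist",[.479,-.035,.172],c))
cv2.imwrite("pics/w1.png",grab_frame("wrist"))
E
```

```text
time: 2.65
tool_pos: [0.424, -0.1445, 0.3358]
tool_rot: [-0.0, 0.999, -0.037, -0.0]
contact_force: [-0.4, -0.9, 0.8]
gripper_width: 0.996
[-4.94660726e-01 -4.22837401e-01  1.79976848e+00 -2.45439157e-04
  1.76530253e+00 -4.21090239e-01]
[[ 0.997 -0.074 -0.001]
 [-0.074 -0.997  0.   ]
 [-0.001 -0.    -1.   ]]
[ 0.04682428 -0.11321882 -0.00018901]
[ 0.4302425  -0.06245304  0.51259332]
(np.float64(369.0490280775005), np.float64(55.05552736833178))
```

View pics/w1.png

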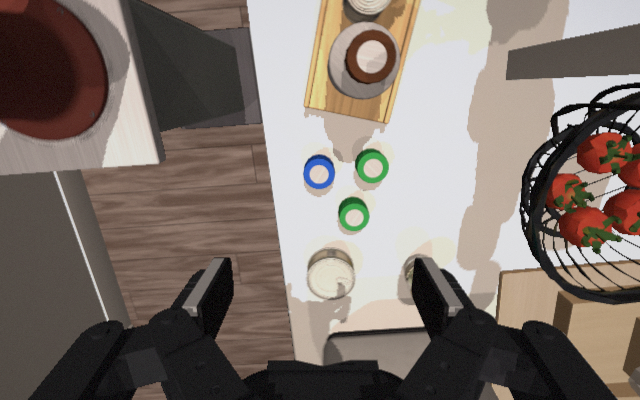

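The wrist view shows the round cap's white disc at about (371, 56). My top-view estimate projects to (369, 55), so the two agree. I'll move over the cap.

```bash
python3 -m inch '0.01 -0.023 0 0 0 0 0; 0.01 -0.025 0 0 0 0 0; 0.01 -0.025 0 0 0 0 0; 0.01 -0.025 0 0 0 0 0; 0.007 -0.015 0 0 0 0 0; 0 0 0.03 0 0 0 0; 0 0 0.03 0 0 0 0; 0 0 0.03 0 0 0 0; 0 0 0 0 0 0 0; 0 0 0 0 0 0 0'
python3 - <<'E'
from h import *
s=state();print(s["joint_pos"]);q=s["tool_rot"];M=R.from_quat([q[1],q[2],q[3],q[0]]).as_matrix()
print(M.T@(np.array([.479,-.035,.14])-s["tool_pos"]))
c=ci("wrist");print(proj("wrist",[.479,-.035,.172],c), proj("wrist",[.504,-.035,.172],c))
im=grab_frame("wrist");cv2.imwrite("pics/w2.png",im)
E
```

```text
time: 3.53
tool_pos: [0.4789, -0.0351, 0.2445]
tool_rot: [-0.0, 0.999, -0.04, -0.002]
contact_force: [-0.2, 0.1, 0.4]
gripper_width: 1.0
[-2.28260435e-01 -3.24510871e-01  1.87464993e+00 -1.22049850e-04
  1.59573662e+00 -1.47522095e-01]
[ 5.15651889e-04 -7.37461729e-05  1.04464897e-01]
(np.float64(322.2339119132967), np.float64(192.38192734148387)) (np.float64(352.2440148890259), np.float64(190.09512971852547))
```

View pics/w2.png

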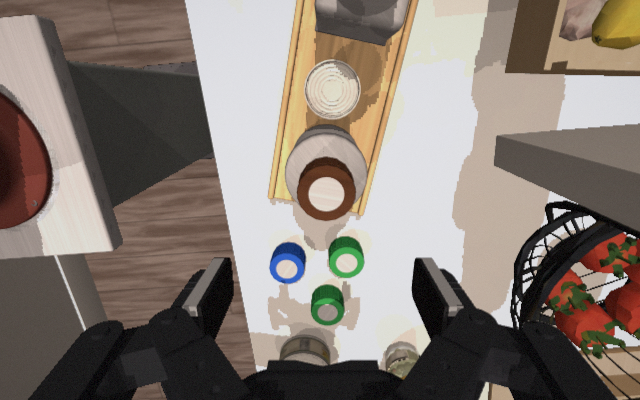

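```bash
python3 - <<'E'
from h import *
im=cv2.imread("pics/w2.png");hsv=cv2.cvtColor(im,cv2.COLOR_BGR2HSV);c=ci("wrist")
w=np.zeros(im.shape[:2],np.uint8);w[150:240,285:365]=((hsv[...,1]<60)&(hsv[...,2]>150))[150:240,285:365]
n,l,st,ct=cv2.connectedComponentsWithStats(w);k=l[194,326];print(st[k],ct[k],ray("wrist",*ct[k],.172,c))
im=cv2.imread("pics/top0.png");hsv=cv2.cvtColor(im,cv2.COLOR_BGR2HSV)
w=np.zeros(im.shape[:2],np.uint8);w[203:226,321:343]=((hsv[...,1]<60)&(hsv[...,2]>150))[203:226,321:343]
n,l,st,ct=cv2.connectedComponentsWithStats(w);k=l[214,332];print(st[k],ct[k],ray("top",*ct[k],.172))
E
```

```text
[309 177  35  35 968] [325.93491736 193.71177686] [ 0.48355009 -0.03761599  0.172     ]
[327 209  11  11  92] [332.32608696 213.60869565] [ 0.48028009 -0.03579044  0.172     ]
```

```bash
python3 -m inch '0.003 0.0015 0.02 0 0 0 0; 0 0 0.025 0 0 0 0; 0 0 0.025 0 0 0 0; 0 0 0.02 0 0 0 0; 0 0 0.01 0 0 0 0; 0 0 0.0045 0 0 0 0; 0 0 0 0 0 0 0; 0 0 0 0 0 0 0'
python3 - <<'E'
from h import *
s=state();print(s["joint_pos"],s["contact_force"])
c=ci("wrist");print(ray("wrist",320,200,.172,c))
cv2.imwrite("pics/w3.png",grab_frame("wrist"))
E
```

```text
time: 4.25
tool_pos: [0.4843, -0.0372, 0.1439]
tool_rot: [0.0, 0.999, -0.04, 0.002]
contact_force: [0.4, 0.8, 1.2]
gripper_width: 1.0
[-2.29973545e-01 -2.55215129e-01  1.98680910e+00  5.30798411e-05
  1.40685402e+00 -1.50628740e-01] [0.43073636 0.75052647 1.1914756 ]
[ 0.48572573 -0.00795316  0.172     ]
```

View pics/w3.png

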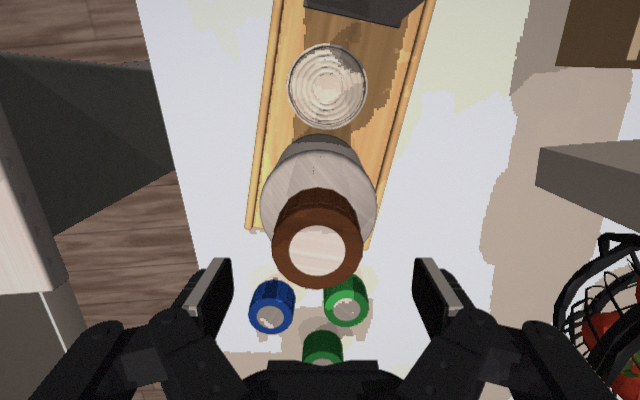

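```bash
python3 - <<'E'
from h import *
c=ci("wrist");print(ray("wrist",318,250.5,.172,c)); s=state();print(s["tool_pos"])
print(proj("wrist",s["tool_pos"]+[0,0,.03],c))
E
```

```text
[ 0.48242903 -0.03625914  0.172     ]
[ 0.48445792 -0.03717876  0.14408704]
(np.float64(321.9668262313399), np.float64(253.7118265593092))
```

```bash
python3 -m inch '-0.002 -0.001 0.003 0 0 0 0; 0 0 0 0 0 0 0.3; 0 0 0 0 0 0 1; 0 0 0 0 0 0 1; 0 0 0 0 0 0 1; 0 0 0 0 0 0 1; 0 0 0 0 0 0 1; 0 0 0 0 0 0 1; 0 0 0 0 0 0 1'
python3 - <<'E'
from h import *
s=state();print(s["joint_pos"],s["contact_force"],s["ft_torque"],s["gripper_width"]*85)
cv2.imwrite("pics/w4.png",grab_frame("wrist"))
E
```

```text
time: 5.05
tool_pos: [0.4811, -0.0356, 0.1387]
tool_rot: [-0.0, 0.999, -0.039, -0.0]
contact_force: [-0.4, -0.2, 0.1]
gripper_width: -0.007
[-2.28360133e-01 -2.56963504e-01  1.99710613e+00 -9.88884790e-06
  1.40152975e+00 -1.49351629e-01] [-0.38936942 -0.22214352  0.05560282] [0.03707781 0.03078189 0.02197617] -0.5547077470966105
```

View pics/w4.png

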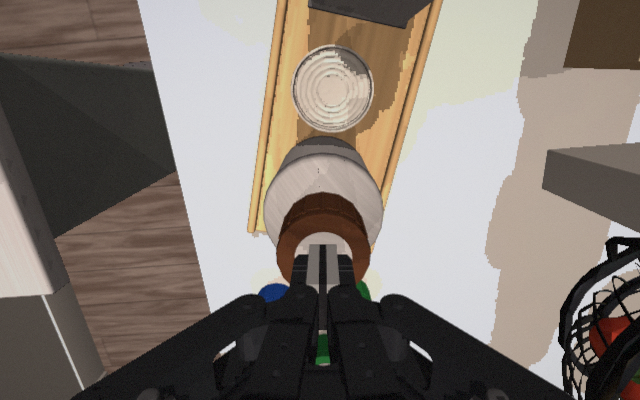

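```bash
python3 - <<'E'
from h import *
c=ci("wrist"); s=state();t=s["tool_pos"];print(t,c[0]["origin"])
print(R.from_matrix(c[1]).as_rotvec(), c[1].round(3))
for dz in(0,.01,.02,.03,.05):
  print(dz,proj("wrist",t+[0,0,dz],c),proj("wrist",t+[0,.011,dz],c))
E
python3 - <<'E'
import cv2
im=cv2.imread("pics/w4.png")
cv2.imwrite("pics/w4z.png",cv2.resize(im[180:330,230:420],None,fx=4,fy=4,interpolation=cv2.INTER_CUBIC))
E
```

```text
[ 0.48108523 -0.03565715  0.13866912] [0.48767853 0.04636472 0.31543494]
[ 2.81023783 -0.11159966 -0.01632495] [[ 0.997 -0.075 -0.024]
 [-0.079 -0.943 -0.322]
 [ 0.002  0.323 -0.946]]
0 (np.float64(321.75306290554755), np.float64(229.43482960303265)) (np.float64(320.3024219870126), np.float64(212.88130210354134))
0.01 (np.float64(321.74921524313623), np.float64(236.68796315144098)) (np.float64(320.22260355416796), np.float64(219.41063152842855))
0.02 (np.float64(321.7449513601744), np.float64(244.7257037977277)) (np.float64(320.13397208048536), np.float64(226.6608877469764))
0.03 (np.float64(321.7401998579542), np.float64(253.68264348588983)) (np.float64(320.0349826570842), np.float64(234.75844782089786))
0.05 (np.float64(321.72885620558435), np.float64(275.0662828932825)) (np.float64(319.79770594486047), np.float64(254.1682227782378))
```

View pics/w4z.png

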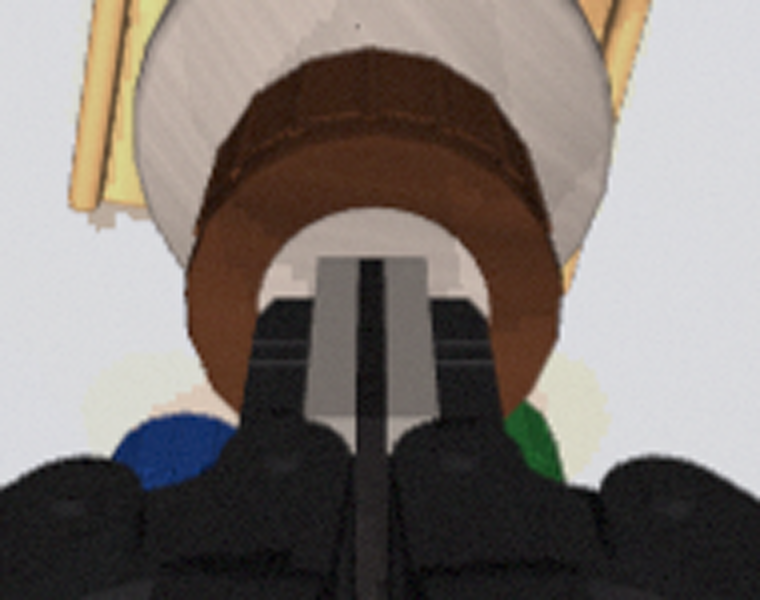

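Surprise: the fingers closed to zero with no contact force. In the picture their tips, at row 245, lie over the cap's disc, so they are above it and not beside it. I'll open again and check with the other cameras before descending further.

```bash
python3 - <<'E'
from h import *
for n in("scene","top"):
  im=grab_frame(n);c=ci(n);t=state()["tool_pos"]
  p=[proj(n,t+[0,0,d],c) for d in(0,.03,.06)];print(n,p)
  u,v=map(int,p[0]);u=max(u,70);v=max(v,60)
  cv2.imwrite(f"pics/{n}5.png",cv2.resize(im[v-60:v+60,u-70:u+90],None,fx=5,fy=5,interpolation=cv2.INTER_CUBIC));print(u,v)
E
```

```text
scene [(np.float64(333.23116762856034), np.float64(206.05319876229962)), (np.float64(333.61915887460384), np.float64(201.90483439967116)), (np.float64(334.0201988414578), np.float64(197.61695439348185))]
333 206
top [(np.float64(331.9781068588164), np.float64(214.48088485731535)), (np.float64(332.23052487835093), np.float64(213.42835031738574)), (np.float64(332.49449963561574), np.float64(212.3276264062993))]
331 214
```

View pics/scene5.png

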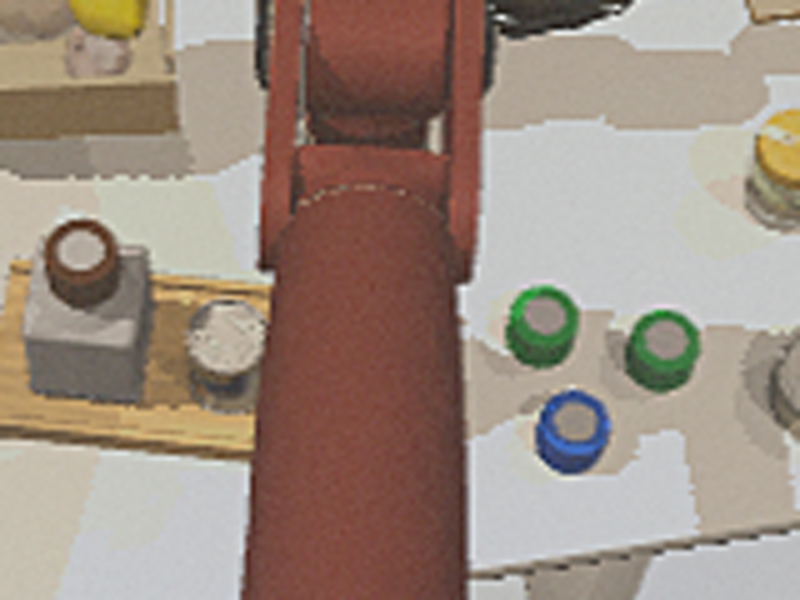

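View pics/top5.png

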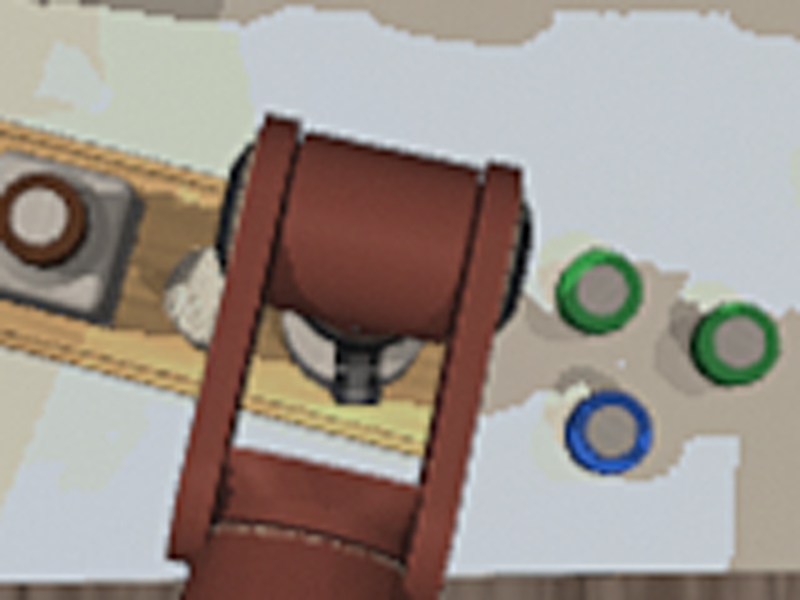

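```bash
python3 - <<'E'
from h import *
c,M,f=ci("wrist");s=state();q=s["tool_rot"];T=R.from_quat([q[1],q[2],q[3],q[0]]).as_matrix()
for u,v in((232,258),(414,258),(306,245),(335,245)):
  for dep in(.14,.147,.155,.165):
    p=np.array([(u-c["cx"])/f*dep,(v-c["cy"])/f*dep,dep]);print(u,v,dep,(T.T@(M@p+c["origin"]-s["tool_pos"])).round(4))
E
```

```text
232 258 0.14 [-0.0399 -0.0108 -0.0531]
232 258 0.147 [-0.0419 -0.0073 -0.047 ]
232 258 0.155 [-0.0441 -0.0032 -0.0399]
232 258 0.165 [-0.047   0.0019 -0.0311]
414 258 0.14 [ 0.041  -0.0108 -0.0533]
414 258 0.147 [ 0.043  -0.0072 -0.0471]
414 258 0.155 [ 0.0454 -0.0032 -0.04  ]
414 258 0.165 [ 0.0483  0.0019 -0.0312]
306 245 0.14 [-0.007  -0.0163 -0.0513]
306 245 0.147 [-0.0073 -0.013  -0.045 ]
306 245 0.155 [-0.0077 -0.0092 -0.0379]
306 245 0.165 [-0.0082 -0.0045 -0.0289]
335 245 0.14 [ 0.0059 -0.0163 -0.0513]
335 245 0.147 [ 0.0062 -0.013  -0.0451]
335 245 0.155 [ 0.0065 -0.0092 -0.0379]
335 245 0.165 [ 0.0069 -0.0045 -0.0289]
```

The three views agree with the given cap height. The visible tips sit about 4 cm above where the reported TCP would put them, which also explains closing without contact. I'll open, then go down in small stages and watch the force and the picture.

```bash
python3 -m inch '0 0 0 0 0 0 0; 0 0 0 0 0 0 0; 0 0 0 0 0 0 0; 0 0 0 0 0 0 0; 0 0 0 0 0 0 0; 0 0 0 0 0 0 0; 0 0 0 0 0 0 0'; python3 -m inch '0 0 0.008 0 0 0 0; 0 0 0 0 0 0 0';python3 -m inch '0 0 0.008 0 0 0 0; 0 0 0 0 0 0 0'
python3 - <<'E'
from h import *
cv2.imwrite("pics/w6.png",grab_frame("wrist"))
E
```

```text
time: 5.78
tool_pos: [0.4811, -0.0356, 0.1387]
tool_rot: [-0.0, 0.999, -0.039, -0.0]
contact_force: [-0.1, 0.3, -0.5]
gripper_width: 0.974
time: 5.95
tool_pos: [0.4802, -0.0355, 0.1291]
tool_rot: [-0.0, 0.999, -0.039, -0.001]
contact_force: [-0.2, 0.1, -0.1]
gripper_width: 1.003
time: 6.12
tool_pos: [0.48, -0.0354, 0.1207]
tool_rot: [-0.0, 0.999, -0.039, -0.001]
contact_force: [-0.9, 0.4, -0.1]
gripper_width: 0.998
```

View pics/w6.png

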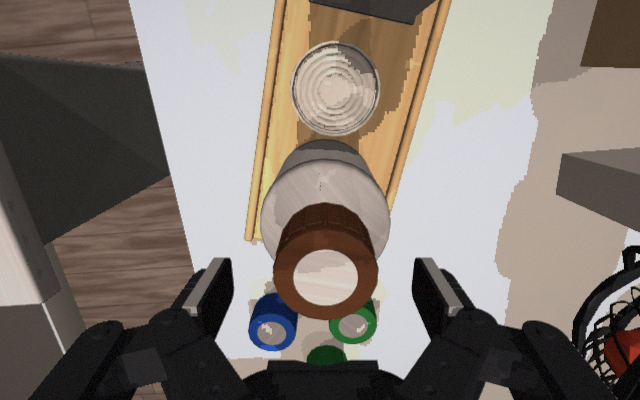

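```bash
python3 -m inch '0.001 0 0.007 0 0 0 0; 0 0 0 0 0 0 0';python3 -m inch '0 0 0.007 0 0 0 0; 0 0 0 0 0 0 0';python3 -m inch '0 0 0.006 0 0 0 0; 0 0 0 0 0 0 0'
python3 - <<'E'
from h import *
cv2.imwrite("pics/w7.png",grab_frame("wrist"))
E
```

```text
time: 6.33
tool_pos: [0.4815, -0.0356, 0.1144]
tool_rot: [-0.0, 0.999, -0.04, -0.001]
contact_force: [-0.1, 0.6, -0.6]
gripper_width: 1.006
time: 6.5
tool_pos: [0.4813, -0.0355, 0.1073]
tool_rot: [-0.0, 0.999, -0.039, -0.001]
contact_force: [0.2, -0.2, -0.0]
gripper_width: 1.002
time: 6.67
tool_pos: [0.4814, -0.0356, 0.1015]
tool_rot: [-0.0, 0.999, -0.039, -0.001]
contact_force: [0.3, 0.2, -0.7]
gripper_width: 1.002
```

View pics/w7.png

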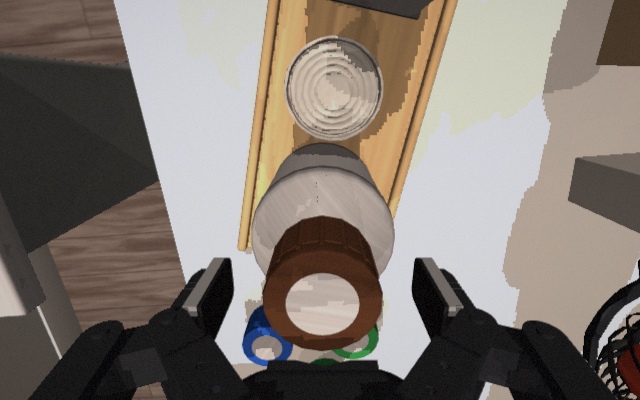

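```bash
python3 -m inch '0 0 0 0 0 0 0.3; 0 0 0 0 0 0 1; 0 0 0 0 0 0 1; 0 0 0 0 0 0 1; 0 0 0 0 0 0 1; 0 0 0 0 0 0 1; 0 0 0 0 0 0 1'
python3 - <<'E'
from h import *
s=state();print(s["contact_force"],s["ft_torque"],s["gripper_width"]*85)
cv2.imwrite("pics/w8.png",grab_frame("wrist"))
E
```

```text
time: 7.3
tool_pos: [0.4822, -0.0358, 0.1034]
tool_rot: [0.0, 0.999, -0.039, 0.0]
contact_force: [-2.5, 0.6, 5.9]
gripper_width: 0.571
[-2.50867695  0.59113498  5.86169952] [0.01688269 0.4562083  0.02244552] 48.511563351707125
```

View pics/w8.png

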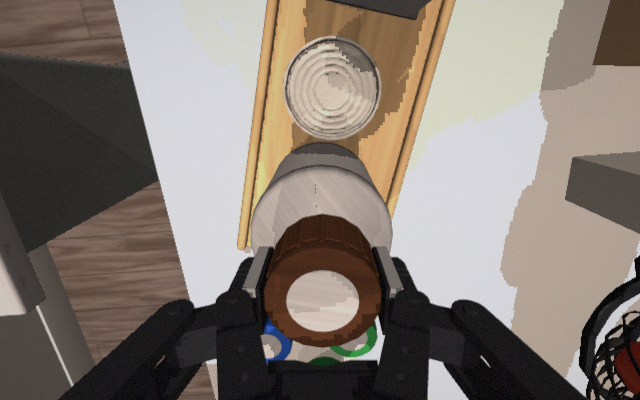

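```bash
for i in 1; do python3 -m inch '0 0 0 0 0 -0.05 1; 0 0 0 0 0 -0.05 1; 0 0 0 0 0 0 1'; done
python3 - <<'E'
from h import *
s=state();print(s["contact_force"],s["ft_torque"],s["joint_pos"][5],s["joint_efforts"][5])
E
python3 -m inch '0 0 0 0 0 -0.05 1; 0 0 0 0 0 -0.05 1; 0 0 0 0 0 0 1'
python3 - <<'E'
from h import *
s=state();print(s["contact_force"],s["ft_torque"],s["joint_pos"][5],s["joint_efforts"][5])
cv2.imwrite("pics/w9.png",grab_frame("wrist"))
E
```

```text
time: 7.6
tool_pos: [0.4823, -0.0354, 0.1033]
tool_rot: [-0.0, 1.0, 0.011, 0.0]
contact_force: [-2.8, 1.8, 4.7]
gripper_width: 0.567
[-2.84562466  1.78493455  4.6965921 ] [ 0.17458496  0.56850586 -0.02654523] -0.2505596105569859 -0.32215976156294346
time: 7.85
tool_pos: [0.4823, -0.0355, 0.1034]
tool_rot: [-0.001, 0.998, 0.059, 0.0]
contact_force: [-2.9, 1.3, 5.3]
gripper_width: 0.57
[-2.93230085  1.34768034  5.29851778] [ 0.15516619  0.53578561 -1.07621371] -0.34734957035030833 -1.3659629970788956
```

View pics/w9.png

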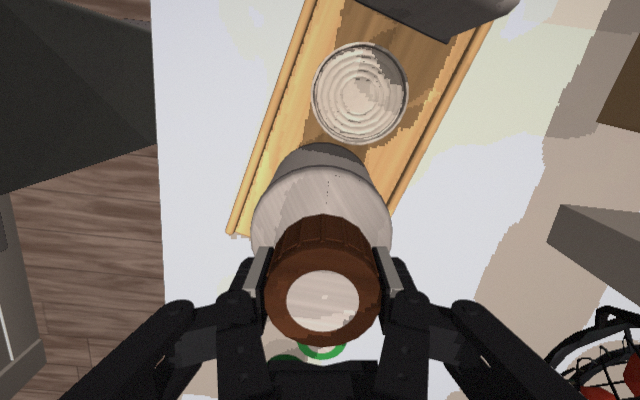

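Counter-clockwise met the hard stop, with 1.08 Nm at about 0.2 rad. I'll turn it the other way.

```bash
python3 -m inch '0 0 0 0 0 0.05 1; 0 0 0 0 0 0.1 1; 0 0 0 0 0 0.1 1; 0 0 0 0 0 0.1 1; 0 0 0 0 0 0 1'
python3 - <<'E'
from h import *
s=state();print(s["contact_force"],s["ft_torque"],s["joint_pos"][5],s["joint_efforts"][5])
E
python3 -m inch '0 0 0 0 0 0.05 1; 0 0 0 0 0 0.05 1; 0 0 0 0 0 0.1 1; 0 0 0 0 0 0.1 1; 0 0 0 0 0 0 1'
python3 - <<'E'
from h import *
s=state();print(s["contact_force"],s["ft_torque"],s["joint_pos"][5],s["joint_efforts"][5])
cv2.imwrite("pics/w10.png",grab_frame("wrist"))
E
```

```text
time: 8.32
tool_pos: [0.482, -0.0364, 0.1033]
tool_rot: [0.001, 0.993, -0.116, -0.0]
contact_force: [-3.6, -0.8, 4.9]
gripper_width: 0.561
[-3.58156032 -0.84218801  4.91674799] [-0.19062846  0.66118727 -0.00989497] 0.004242321432677764 0.6222724355757236
time: 8.73
tool_pos: [0.4819, -0.0363, 0.1033]
tool_rot: [0.001, 0.965, -0.263, -0.0]
contact_force: [-3.5, -1.2, 4.9]
gripper_width: 0.567
[-3.45737203 -1.19085968  4.94813461] [-0.11591226  0.61599223  0.01854219] 0.30419140871449585 0.6313351169228554
```

View pics/w10.png

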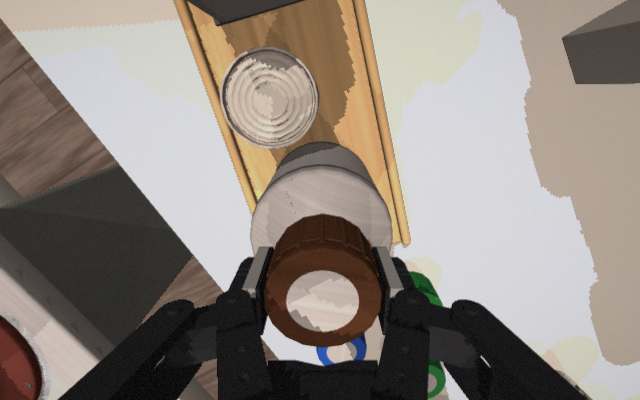

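It turns freely this way: about 0 Nm at 0.45 rad past closed. I'll continue to about 1.4 rad.

```bash
python3 -m inch '0 0 0 0 0 0.1 1; 0 0 0 0 0 0.1 1; 0 0 0 0 0 0.1 1; 0 0 0 0 0 0.1 1; 0 0 0 0 0 0.1 1; 0 0 0 0 0 0.1 1;0 0 0 0 0 0.1 1; 0 0 0 0 0 0.1 1; 0 0 0 0 0 0.1 1; 0 0 0 0 0 0.05 1'
python3 -m inch '0 0 0 0 0 0 1; 0 0 0 0 0 0 1'
python3 - <<'E'
from h import *
s=state();print(s["contact_force"],s["ft_torque"],s["joint_pos"][5],s["joint_efforts"][5])
cv2.imwrite("pics/w11.png",grab_frame("wrist"))
E
```

```text
time: 9.62
tool_pos: [0.482, -0.0362, 0.1034]
tool_rot: [0.001, 0.737, -0.675, 0.0]
contact_force: [-4.0, -1.2, 5.7]
gripper_width: 0.572
time: 9.78
tool_pos: [0.4821, -0.0361, 0.1034]
tool_rot: [0.0, 0.739, -0.674, 0.0]
contact_force: [-3.6, -0.9, 5.0]
gripper_width: 0.567
[-3.6315812  -0.89199512  4.97010508] [-0.11506302  0.58889025  0.01482953] 1.2510309574461749 0.03308864892460406
```

View pics/w11.png

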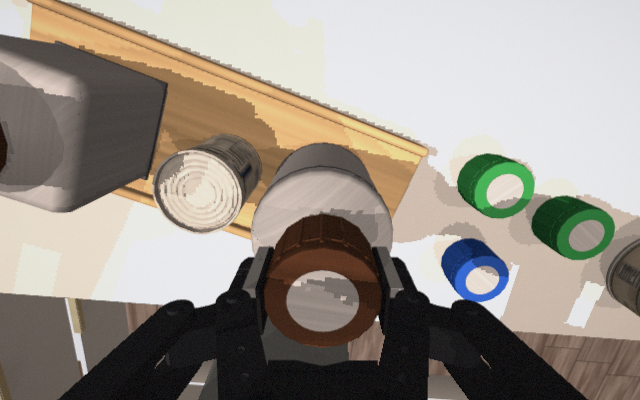

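The tool has turned 1.40 rad clockwise with negligible torque, and the cap is still centred in the pads. I'll test the lift gently.

```bash
python3 -m inch '0 0 -0.003 0 0 0 1; 0 0 -0.002 0 0 0 1; 0 0 0 0 0 0 1'; python3 -m inch '0 0 -0.003 0 0 0 1; 0 0 -0.004 0 0 0 1; 0 0 0 0 0 0 1'
python3 - <<'E'
from h import *
s=state();print(s["contact_force"],s["ft_torque"])
cv2.imwrite("pics/w12.png",grab_frame("wrist"))
E
```

```text
time: 10.08
tool_pos: [0.4821, -0.0356, 0.1077]
tool_rot: [-0.0, 0.739, -0.674, 0.0]
contact_force: [-0.6, -0.3, -1.3]
gripper_width: 0.563
time: 10.33
tool_pos: [0.4822, -0.0357, 0.1153]
tool_rot: [-0.0, 0.739, -0.674, 0.0]
contact_force: [-1.0, -0.0, -0.2]
gripper_width: 0.568
[-0.9993795  -0.0189553  -0.22621804] [0.0446772  0.21333359 0.01978055]
```

View pics/w12.png

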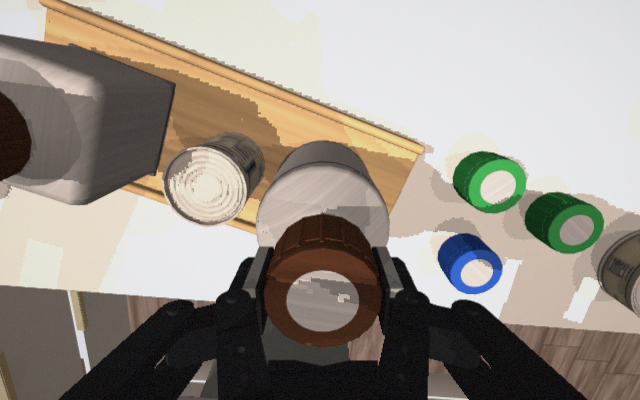

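The force is near zero and the cap follows the gripper, so it's free. I'll lift it to 10 cm.

```bash
python3 -m inch '0 0 -0.008 0 0 0 1; 0 0 -0.012 0 0 0 1; 0 0 -0.014 0 0 0 1; 0 0 -0.016 0 0 0 1; 0 0 -0.016 0 0 0 1; 0 0 -0.012 0 0 0 1; 0 0 -0.007 0 0 0 1; 0 0 -0.003 0 0 0 1; 0 0 0 0 0 0 1; 0 0 0 0 0 0 1'; python3 -m inch '0 0 0 0 0 0 1; 0 0 0 0 0 0 1; 0 0 0 0 0 0 1; 0 0 0 0 0 0 1'
python3 - <<'E'
from h import *
s=state();print(s["contact_force"],s["ft_torque"],s["joint_vel"].round(3),s["tool_pos"])
for n in("wrist","top","scene"):cv2.imwrite(f"pics/{n}13.png",grab_frame(n))
E
```

```text
time: 11.22
tool_pos: [0.4817, -0.0356, 0.2021]
tool_rot: [0.0, 0.739, -0.674, -0.0]
contact_force: [-0.0, -0.8, -1.0]
gripper_width: 0.569
time: 11.55
tool_pos: [0.4818, -0.0356, 0.2021]
tool_rot: [0.0, 0.739, -0.674, -0.0]
contact_force: [-0.4, -0.0, -0.1]
gripper_width: 0.57
[-0.4329697  -0.04912206 -0.06015166] [-0.01261689 -0.02046144  0.05646921] [ 0.    -0.003 -0.003 -0.001  0.001 -0.   ] [ 0.48181494 -0.03563607  0.20210886]
```

View pics/wrist13.png

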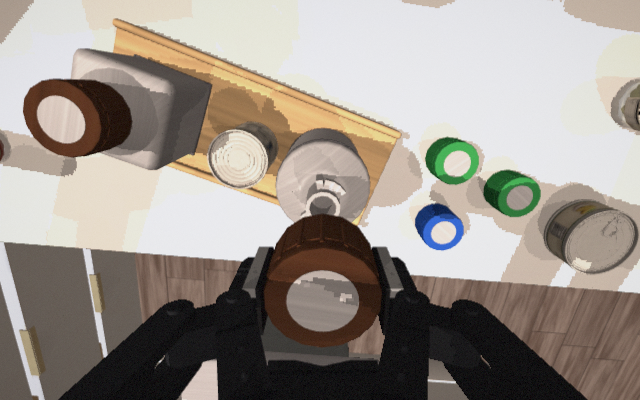

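View pics/top13.png

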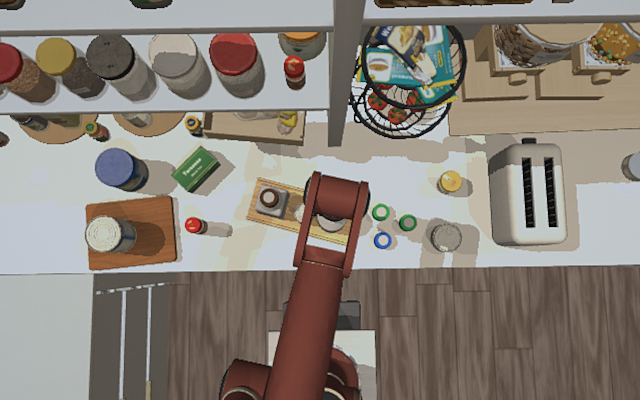

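```bash
python3 -c "
from plant import *
print(job_done())"
```

```text
the job is handed in; nothing more can be done
None
```

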